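# Scan the grey strip, then hover the measuring head over the sample

### The arm

A 6-joint arm with a two-finger parallel gripper is mounted at the origin on a cart in front of the work surface, level with it; the furniture and walls round the work are solid. World frame = base frame: x ahead of the robot, y to its left, z up, the work surface at z = 0. Lengths are in m, angles in rad, forces in N, time in s.
With the tool pointing down it reaches from about 0.425 to 0.95 m from the base axis. Payload 3.5 kg.
Tool frame: the origin (TCP) lies at the very end of the fingers, on their centre line; the grasp point (between the pads) lies 19 mm behind it; x points along the fingers, z is the direction in which the jaws open and shut, and the axes are right-handed (so a half turn about x gives the same grasp; the last joint's range is limited). The gripper opens to 85 mm and grips with 20 to 120 N. Pads are 22 mm wide; open, the fingers measure 114 mm over their backs; the gripper's body (76 mm by 85 mm) begins 54 mm behind the grasp point. The pads swing forward as they close: fully open they stand 13 mm farther back than shut.
Start: joints at [-1.312, 0.286, 1.577, -0, 1.279, -0.15], TCP at [0.268, -0.619, 0.231] pointing down, gripper open.
Joint ranges: [-2.77, 2.77], [-0.9, 2.22], [0.21, 2.48], [-1.53, 4.67], [0.24, 2.81], [-2.84, 2.84]. Speed limits (rad/s): [2.79, 2.79, 3.14, 3.14, 3.14, 3.14].

### API

Orientations are given as a unit quaternion [x, y, z, w].
In Python, from plant import ctrl, cams gives the robot as it stands.
- The arm moves only by the tool play_rows, never from a script. Its argument "rows" is a list of rows, each a list of 3 entries, a list of its own where there are three numbers: the opening in per cent of the stroke, from 0 (shut) to 100 (fully open), then the shift along the tool's x, y, z in units of 0.3 m (1.0 is 0.3 m), then the turn, a rotation vector about the tool's x, y, z in units of pi/2 rad (1.0 is pi/2 rad). A call has 1 to 10 rows; each row is the pose to reach, as a shift and turn from the pose commanded when the call began, along the tool's axes at that moment; what a row does not reach only later rows make up. A row lasts 1/12 s, in which the tool goes at most 41.7 mm and 7.16 degrees, less where a joint would pass 70% of its speed; a pose out of reach is approached as far as the arm can. A call with a number of a shift or a turn outside -1 to 1 is refused whole. A call with a gripper value outside its range is refused whole. The fingers move at their own pace and stop on an object; "force" is the grip in N (left out, the last holds). Time passes only in rows, so rows that repeat a pose let the fingers close. It gives the time, the measured TCP pose, the force and the opening at its end, in the units of the state.
- ctrl.get_state(): the state, without advancing time (a new reading comes with each control period).
- cams.read_camera(name): name is "side" or "top" or "wrist"; returns a dict with "color" (400x640x3 uint8, red, green, blue), "fx", "fy", "cx", "cy" (pixels), "view" (4x4, takes a point from world to camera coordinates). Camera axes: x right, y down, z forward; pixel columns grow to the right and rows downward; lengths in m; the calibration is good to about 2 mm. A picture is of the moment at which its call begins. There is no depth.
- ctrl.sign_off(): hands the job in, once; it reports no verdict.
The state is a dict: "time": time; "qpos": joint angles; "dq": joint speeds; "joint_efforts": joint torques, N m; "eef_pos": TCP position; "tcp_rot": TCP orientation; "contact_force": force on the tool from outside, world axes, zero at the start; "wrist_torque": the same for the moment, N m; "opening": opening from 0.0 (shut) to 1.0 (fully open).
Only numpy, scipy, OpenCV 4.12 (cv2) and the standard library are available. Lean on these libraries where they do the work, as an engineer would, in place of code of your own. Each camera call takes 0.05 s, during which the arm holds its last target. There are 200 camera calls.

### The job

Take the hand-held measuring head out of its parking well, set its sprung nose in the guide channel on the black step of the grey reference strip, and scan slowly to the white step in one unbroken stroke with the nose lightly pressed in all the way. Then carry the head over the bottles to the black light shade and hold it upright inside the bay whose dish is filled with the pale sample: centred over the dish, square with the bay (the head's wide faces along the bay's long walls), the nose about 10 mm above the dish's rim and touching neither dish nor shade. Finish there, still holding it in the air; leave the dishes, the two vials and the dropper bottle as they stand.

Things in the scene. Friction and masses are not known exactly. Their poses are not given: they have to be found in the camera images.
- head: measuring head, block with a sprung nose below, 0.26 kg. Lower half dark, 50 (x) x 34 (y) mm, z 0 to 62; upper half white, 44 (x) x 30 (y) mm, z 62 to 130: grip it across y, fingers down, near z = 100, with 20 to 30 N. Origin: centre of the dark block's underside (nose 12 mm below). z up, x along its wide side (a half turn makes no difference). Starts in ref_base's well, x along the base's x
- nose (a joint): how far the nose is pushed into the head, m: 0 = fully out, 0.008 = bottomed. Light spring: about 1 N to start it moving, 3 N at 0.004 m, 5 N at 0.008 m. Aim at about 0.004 while scanning.
- nose_tip (a point): centre of the nose's flat aluminium underside (36 along x, 26 mm along y); 12 mm below the head's origin when the nose is fully out
- ref_base: grey base, fixed, 250 (x) x 66 mm; origin under its centre, z up, x from black to white. Well for the head at x = -92 mm: socket 54 x 38 mm, rim 38 mm above desk, ledges at 16 mm (lift the head 40 mm to clear it). Channel for the nose (head's x along base's x): floor 10 mm up, 32 mm wide, rails 3 mm high from x = -45 to 115 mm; six 20 mm grey steps centred at x = -14 (black), 6, .. 86 (white)
- strip_black (a point): centre of the black step on the channel's floor; the stroke starts here
- strip_mid (a point): middle of the strip, on the channel's floor, half way between the black and white steps
- strip_white (a point): centre of the white step on the channel's floor, 100 mm from strip_black; the stroke ends here
- shade: matt black light shade, fixed: an open-topped box 86 (x) x 144 (y) mm outside, 55 mm tall, parted into two bays side by side along y, each inside 78 (x, its long walls) x 66 (y) mm with centres at y = -35 and +35 mm; walls 4 mm, inner floor 5 mm above the desk; low screw tabs on its -x side. Origin: centre of its underside; z up.
- sample_dish: round steel dish, 57 mm across and 15 mm high, filled with the pale greenish sample; it stands in the middle of one bay of the shade, either one. Origin: centre of its underside (its rim is 15 mm above that); z up.
- empty_dish: the same steel dish, empty, in the other bay: leave it. Origin: centre of its underside.
- vial_blue: small upright vial with blue cap, 25 mm across, 62 mm tall, loose, origin under its centre: leave it standing
- vial_green: small upright vial with green cap, 25 mm across, 58 mm tall, loose, origin under its centre: leave it standing
- dropper: brown dropper bottle with black bulb, 33 mm across, 102 mm tall, loose, origin under its centre: leave it standing
There are look-alikes about, which are no part of the job. There is more than one size of the dropper; the job needs the smaller.

How it is judged:
On the way, in this order (a step that is already met when the one before it is completed fails the run):
1. the nose, lightly pushed in (0.6 to 7.5 mm), rests on the black step in the channel (value of joint nose between 0.0006 and 0.0075 m and contact force between head and ref_base above 0.5 N and x of nose_tip in the frame of strip_mid between -0.0595 and -0.0405 m and y of nose_tip in the frame of strip_mid between -0.008 and 0.008 m), for 0.15 s.
2. the nose, lightly pushed in (0.6 to 7.5 mm), rests on the second step in the channel (value of joint nose between 0.0006 and 0.0075 m and contact force between head and ref_base above 0.5 N and x of nose_tip in the frame of strip_mid between -0.039 and -0.021 m and y of nose_tip in the frame of strip_mid between -0.008 and 0.008 m), for 0.1 s.
3. the nose, lightly pushed in (0.6 to 7.5 mm), rests on the third step in the channel (value of joint nose between 0.0006 and 0.0075 m and contact force between head and ref_base above 0.5 N and x of nose_tip in the frame of strip_mid between -0.019 and -0.001 m and y of nose_tip in the frame of strip_mid between -0.008 and 0.008 m), for 0.1 s.
4. the nose, lightly pushed in (0.6 to 7.5 mm), rests on the fourth step in the channel (value of joint nose between 0.0006 and 0.0075 m and contact force between head and ref_base above 0.5 N and x of nose_tip in the frame of strip_mid between 0.001 and 0.019 m and y of nose_tip in the frame of strip_mid between -0.008 and 0.008 m), for 0.1 s.
5. the nose, lightly pushed in (0.6 to 7.5 mm), rests on the fifth step in the channel (value of joint nose between 0.0006 and 0.0075 m and contact force between head and ref_base above 0.5 N and x of nose_tip in the frame of strip_mid between 0.021 and 0.039 m and y of nose_tip in the frame of strip_mid between -0.008 and 0.008 m), for 0.1 s.
6. the nose, lightly pushed in (0.6 to 7.5 mm), rests on the white step in the channel (value of joint nose between 0.0006 and 0.0075 m and contact force between head and ref_base above 0.5 N and x of nose_tip in the frame of strip_mid between 0.0405 and 0.0595 m and y of nose_tip in the frame of strip_mid between -0.008 and 0.008 m), for 0.15 s.
At the end, for the whole second after the job is handed in: Head held at rest in the sample's bay: nose tip within 8 mm of the dish's axis, 4 to 18 mm above its rim, upright within 0.1 rad, square to the shade within 0.14 rad, nose fully out, touching only the fingers; dishes moved under 8 mm, vials and dropper upright, moved under 15 mm (horizontal distance between nose_tip and sample_dish below 0.008 m and z of nose_tip in the frame of sample_dish between 0.019 and 0.033 m and angle between head's own z axis and vertical below 0.1 rad and angle between the x axis of head and the x axis of shade, either way round below 0.14 rad and value of joint nose below 0.001 m and contact force between the fingers and head above 1 N and contact force between head and sample_dish below 0.05 N and contact force between head and empty_dish below 0.05 N and contact force between each of head, the arm, the fingers and shade below 0.05 N and contact force between head and vial_blue below 0.05 N and contact force between head and vial_green below 0.05 N and contact force between head and dropper below 0.05 N and linear speed of head below 0.02 m/s and angle between each of vial_blue, vial_green, dropper's own z axis and vertical below 0.15 rad and distance of each of vial_blue, vial_green, dropper from where it was at the start of the episode below 0.015 m and distance of each of sample_dish, empty_dish from where it was at the start of the episode below 0.008 m); the arm keeps its last pose, push and grip.
It fails at once if a vial or the dropper bottle was knocked (moved 15 mm or tilted 0.15 rad) (not (angle between each of vial_blue, vial_green, dropper's own z axis and vertical below 0.15 rad and distance of each of vial_blue, vial_green, dropper from where it was at the start of the episode below 0.015 m)).
It fails at once if the head touched the sample dish, or a dish was moved by 8 mm or more (contact force between head and sample_dish above 0.3 N or not (distance of each of sample_dish, empty_dish from where it was at the start of the episode below 0.008 m)).
It fails at once if the head knocked against the shade (over 2 N) (contact force between head and shade above 2 N).
It fails at once if the head was pressed hard on the reference base (over 25 N) (contact force between head and ref_base above 25 N).
It fails at once if the nose came off the strip in mid-stroke (2 to 10 mm above the middle steps) (x of nose_tip in the frame of strip_mid between -0.036 and 0.036 m and y of nose_tip in the frame of strip_mid between -0.008 and 0.008 m and z of nose_tip in the frame of strip_mid between 0.002 and 0.01 m).
It also fails if it takes over 61 s, if anything falls off the work surface, if the arm or the gripper's body presses on something with over 40 N, if the wrist force passes 120 N, or if a joint passes its speed limit or range.

## Working session

There is one attempt and no reset: what is moved stays moved. The work goes in short steps, Python scripts to look and compute and a tool call to move; the robot and the scene stay as the last step left them, time stands still between calls to the robot, and variables do not carry over. Pictures are saved under pics/ and viewed, about 8 in all and at most 12, crops included, and the job is handed in when it is done.

Besides the shell and the picture viewer there is one more tool, called after "Call:" by a JSON object that holds its "name" and its "arguments". play_rows: Moves the arm, as the interface text tells. Shifts and turns lie within -1 to 1; 1 stands for 0.3 m of shift or pi/2 rad of turn. Its arguments: {"type":"object","properties":{"rows":{"type":"array"},"force":{"type":"number"}},"required":["rows"]}

```bash
mkdir -p pics; ls; python3 - <<'E'
from plant import ctrl,cams
import cv2,numpy as np
s=ctrl.get_state();print(s)
for n in("top","side"):
    c=cams.read_camera(n);cv2.imwrite(f"pics/{n}0.png",c["color"][:,:,::-1])
    print(n,c["fx"],c["fy"],c["cx"],c["cy"],np.round(c["view"],4).tolist())
E
```

```text
pics
{'time': 0.0, 'qpos': array([-1.31201380e+00,  2.87222691e-01,  1.57817422e+00,  1.94025156e-05,
        1.27857111e+00, -1.50044141e-01]), 'dq': array([ 0.00112468, -0.00167941, -0.00071776, -0.001627  , -0.00061174,
        0.00039217]), 'joint_efforts': array([ 2.16537563e-03, -4.05977476e+01, -2.92623067e+01, -4.41811238e-06,
        5.81248576e-03,  6.13696230e-06]), 'eef_pos': array([ 0.26817103, -0.61873603,  0.22991065]), 'tcp_rot': array([ 0.38866072,  0.59170584, -0.38752955,  0.59046414]), 'contact_force': array([ 0.18331386, -0.16166571,  0.27009478]), 'wrist_torque': array([-0.03391943,  0.03518202,  0.01461811]), 'opening': 0.9973464297296978}
top 411.65217192981964 411.65217192981964 319.7180397346718 202.87776341314773 [[-0.0145, -0.9996, -0.0236, -0.0872], [-0.9922, 0.0173, -0.1237, 0.5349], [0.124, 0.0216, -0.992, 0.99], [0.0, 0.0, 0.0, 1.0]]
side 421.1846391236546 421.1846391236546 319.79377000067126 197.1031838137797 [[-0.999, 0.0452, -0.0039, 0.5487], [0.0226, 0.4205, -0.907, 0.0997], [-0.0394, -0.9061, -0.4211, 0.9841], [0.0, 0.0, 0.0, 1.0]]
```

View pics/top0.png

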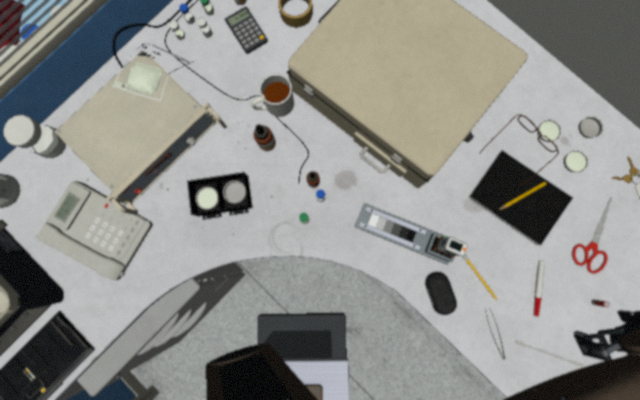

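View pics/side0.png

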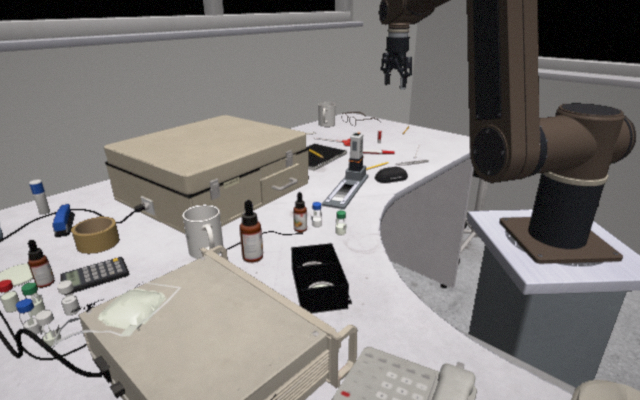

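The top view shows the base with the head in its well at about (453,247) and the white step at about (375,218). The shade is at (220,195), with the pale dish in its left bay (207,197) and the steel, empty one in its right bay (235,191). The small dropper is at (313,179), with the blue vial at (321,195) and the green vial at (304,217).

Look-alikes:
- Large dropper at (263,136)
- Pale dishes at upper right (548,130) and (575,160)
- Steel cup at (590,127)
- Vials at upper left (190,20)
- Mouse at (440,292)

Next, a close crop and a rough location.

```bash
cat > h.py <<'E'
import numpy as np,cv2
from scipy.spatial.transform import Rotation as R
from plant import ctrl,cams
def ray(c,u,v,z):
    V=np.array(c["view"]);Rm=V[:3,:3];o=-Rm.T@V[:3,3]
    d=Rm.T@np.array([(u-c["cx"])/c["fx"],(v-c["cy"])/c["fy"],1]);return o+d*(z-o[2])/d[2]
def proj(c,P):
    V=np.array(c["view"]);p=np.atleast_2d(P)@V[:3,:3].T+V[:3,3]
    return np.c_[c["fx"]*p[:,0]/p[:,2]+c["cx"],c["fy"]*p[:,1]/p[:,2]+c["cy"]]
def rel(pos,rot):
    """shift/turn units for target pos & Rotation from present measured pose"""
    s=ctrl.get_state();R0=R.from_quat(s["tcp_rot"])
    return np.round(R0.inv().apply(np.array(pos)-s["eef_pos"])/.3,4),np.round((R0.inv()*rot).as_rotvec()/(np.pi/2),4)
def down(a):
    """tool pointing down, jaw axis z at world angle a"""
    x=np.array([0,0,-1.]);z=np.array([np.cos(a),np.sin(a),0]);return R.from_matrix(np.c_[x,np.cross(z,x),z])
E
python3 - <<'E'
from h import *
c=cams.read_camera("top");im=c["color"][:,:,::-1]
a=cv2.resize(im[165:285,340:490],None,fx=5,fy=5,interpolation=cv2.INTER_CUBIC)
b=cv2.resize(im[165:245,180:340],None,fx=5,fy=5,interpolation=cv2.INTER_CUBIC)
cv2.imwrite("pics/a1.png",a);cv2.imwrite("pics/b1.png",b)
for n,u,v,z in [("head",453,247,.1),("white",375,218,.01),("shadeL",207,197,.02),("shadeR",235,191,.02),("drop",313,179,.05),("blue",321,195,.06),("green",304,217,.06)]: print(n,np.round(ray(c,u,v,z),3))
E
```

```text
head [ 0.419 -0.398  0.1  ]
white [ 0.495 -0.234  0.01 ]
shadeL [0.555 0.19  0.02 ]
shadeR [0.569 0.119 0.02 ]
drop [ 0.591 -0.08   0.05 ]
blue [ 0.549 -0.1    0.06 ]
green [ 0.496 -0.058  0.06 ]
```

View pics/a1.png

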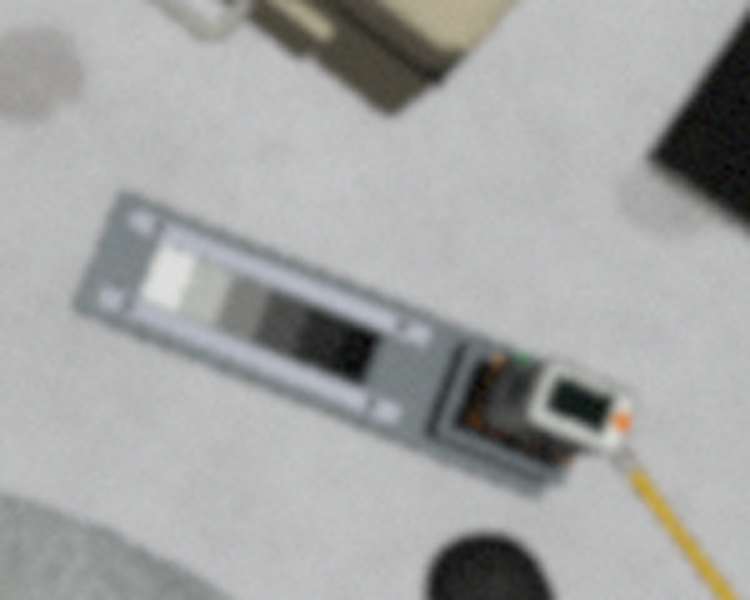

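View pics/b1.png

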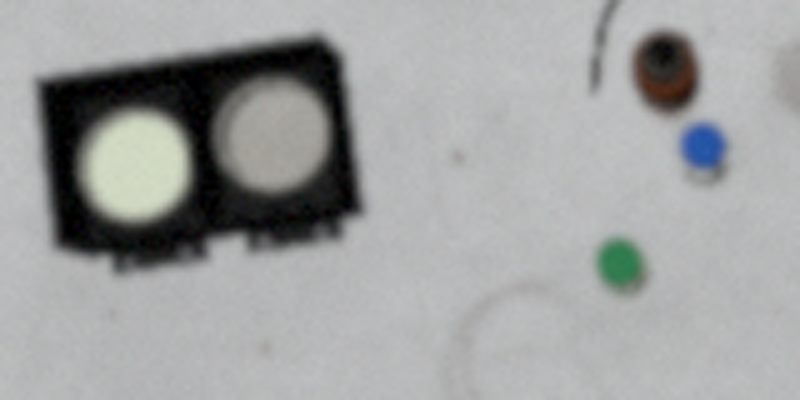

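The crops confirm it: the head is in the well at the black end, and the pale dish is in the shade's left bay. I'll compute the poses and a pre-grasp.

```bash
python3 - <<'E'
from h import *
c=cams.read_camera("top")
A=lambda X,Y,z:ray(c,340+(X+.5)/5-.5,165+(Y+.5)/5-.5,z)
B=lambda X,Y,z:ray(c,180+(X+.5)/5-.5,165+(Y+.5)/5-.5,z)
w=A(151,269,.01);b=A(372,358,.01);d=w-b;L=np.linalg.norm(d);d/=L
print("L",L,"yaw",np.arctan2(d[1],d[0]),"white",w-d*.010,"black",b+d*.010)
org=(w+b)/2-d*.036
print("base org",org,"head",org-d*.092)
for P in [(122,192),(78,310)]:
    q=A(*P,.008)-org;print("corner",q@d,q@np.array([-d[1],d[0],0]))
s=B(136,165,.02);e=B(273,134,.02);q=s-e
print("dish",s,e,np.linalg.norm(q),"yaw x",np.arctan2(q[1],q[0])-np.pi/2)
q=B(38,80,.055)-B(330,38,.055);print("edge",np.linalg.norm(q),np.arctan2(q[1],q[0])-np.pi/2)
hd=org-d*.092
a=np.arctan2(d[1],d[0])
s=ctrl.get_state();print(R.from_quat(s["tcp_rot"]).as_matrix())
for k in(-1,1):
    print(k,a+k*np.pi/2,rel([hd[0],hd[1],.24],down(a+k*np.pi/2)))
E
```

```text
L 0.11829982227732094 yaw 1.167601265362737 white [ 0.49068178 -0.23000544  0.01      ] black [ 0.45211294 -0.3204228   0.01      ]
base org [ 0.45727243 -0.30832735  0.01      ] head [ 0.42117538 -0.39295006  0.01      ]
corner 0.12291713002081679 -0.031169811418794314
corner 0.12144392488660637 0.03288667329476007
dish [0.55341398 0.19043609 0.02      ] [0.56803786 0.12084766 0.02      ] 0.07110841636550028 yaw x 0.20713413495575583
edge 0.1454373231583708 0.1259138370771753
[[-4.06891159e-04  9.17623057e-01  3.97451582e-01]
 [ 1.47068364e-03  3.97451734e-01 -9.17621903e-01]
 [-9.99998836e-01  2.11153298e-04 -1.51125281e-03]]
-1 -0.40319506143215955 (array([-0.031 ,  0.7674, -0.4887]), array([-0.4831, -0.0009, -0.0005]))
1 2.7383975921576336 (array([-0.031 ,  0.7674, -0.4887]), array([ 1.5169e+00, -6.0000e-04,  1.1000e-03]))
```

Call:
{"name": "play_rows", "arguments": {"rows": [[100,[-0.05,0.767,-0.489],[-0.483,0,0]],[100,[-0.05,0.767,-0.489],[-0.483,0,0]],[100,[-0.05,0.767,-0.489],[-0.483,0,0]],[100,[-0.05,0.767,-0.489],[-0.483,0,0]],[100,[-0.05,0.767,-0.489],[-0.483,0,0]],[100,[-0.05,0.767,-0.489],[-0.483,0,0]],[100,[-0.05,0.767,-0.489],[-0.483,0,0]],[100,[-0.05,0.767,-0.489],[-0.483,0,0]],[100,[-0.05,0.767,-0.489],[-0.483,0,0]]], "force": 25}}

```text
time: 0.95
eef_pos: [0.4218, -0.3923, 0.2464]
tcp_rot: [0.141, 0.693, -0.141, 0.693]
contact_force: [0.5, 0.1, 0.8]
opening: 1.003
```

```bash
python3 - <<'E'
from h import *
s=ctrl.get_state();print(s["time"],s["eef_pos"],R.from_quat(s["tcp_rot"]).as_matrix().round(3).tolist(),s["contact_force"],s["qpos"])
c=cams.read_camera("wrist");im=c["color"][:,:,::-1].copy();cv2.imwrite("pics/w1.png",im)
import pickle;pickle.dump(c,open("w1.pkl","wb"))
print(proj(c,[[.4212,-.393,.146],[.4521,-.3204,.01],[.4907,-.23,.01]]))
E
```

```text
0.95 [ 0.42178311 -0.39230407  0.24644511] [[-0.0, 0.39, 0.921], [-0.001, 0.921, -0.39], [-1.0, -0.001, 0.0]] [0.50253411 0.11420695 0.82538143] [-9.25058264e-01  5.75536398e-02  1.80946623e+00 -5.21662342e-04
  1.27414773e+00 -5.24032205e-01]
[[316.41808134 198.38905907]
 [316.18656487  90.59769735]
 [316.38615942 -14.21605059]]
```

View pics/w1.png

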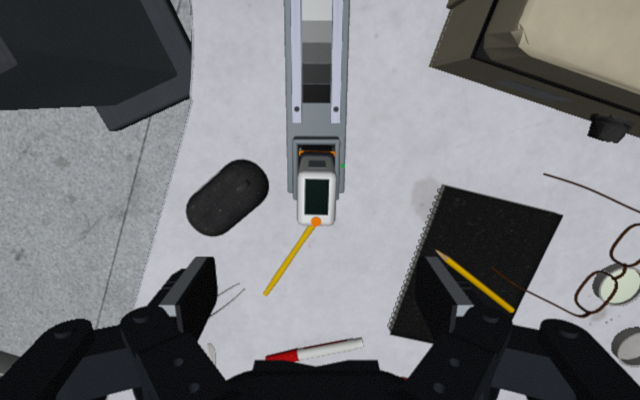

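The wrist view puts the head top at (316,196) against a predicted (316,198), with the strip's centreline at x≈316 and vertical, so the yaw is good. I'll refine the strip numerically from this same picture.

```bash
python3 - <<'E'
from h import *
import pickle
c=pickle.load(open("w1.pkl","rb"));g=cv2.cvtColor(c["color"],cv2.COLOR_RGB2GRAY).astype(int)
for v in(20,55,90,125): print(v,g[v,280:354].tolist())
print(g[0:120,312:321].mean(1).round().astype(int).tolist())
E
```

```text
20 [185, 185, 185, 183, 134, 116, 127, 131, 132, 129, 116, 167, 183, 184, 180, 178, 179, 183, 184, 182, 147, 136, 155, 161, 163, 164, 164, 163, 164, 163, 163, 166, 165, 165, 166, 166, 164, 164, 163, 164, 163, 163, 165, 166, 165, 165, 164, 166, 163, 163, 163, 151, 124, 166, 183, 185, 180, 179, 180, 181, 184, 183, 142, 124, 124, 123, 125, 123, 103, 134, 177, 185, 184, 185]
55 [186, 186, 186, 185, 154, 117, 123, 131, 133, 131, 133, 155, 181, 187, 184, 183, 184, 185, 185, 183, 167, 138, 104, 91, 92, 91, 92, 92, 91, 89, 90, 91, 91, 90, 90, 89, 90, 90, 90, 89, 88, 89, 87, 88, 89, 88, 88, 87, 88, 85, 89, 122, 175, 187, 188, 186, 185, 184, 185, 185, 186, 154, 129, 124, 124, 126, 120, 102, 132, 176, 187, 187, 187, 189]
90 [190, 191, 191, 193, 190, 140, 113, 128, 131, 134, 129, 114, 169, 187, 189, 189, 189, 189, 188, 187, 177, 124, 73, 41, 33, 35, 33, 31, 34, 31, 34, 31, 31, 32, 31, 31, 27, 30, 30, 30, 29, 30, 31, 27, 31, 27, 28, 30, 28, 33, 75, 129, 178, 188, 190, 189, 189, 188, 186, 185, 164, 134, 125, 123, 125, 120, 100, 135, 181, 193, 191, 190, 190, 190]
125 [188, 189, 187, 186, 187, 185, 
[... 180 characters left out ...]
126, 127, 127, 125, 125, 125, 126, 125, 126, 124, 124, 123, 124, 123, 124, 123, 124, 124, 124, 124, 123, 125, 120, 103, 160, 184, 186, 188, 187, 186, 186, 186]
[187, 187, 187, 187, 187, 188, 187, 187, 187, 188, 188, 188, 188, 188, 188, 189, 189, 189, 189, 188, 164, 137, 134, 135, 134, 134, 134, 135, 135, 135, 135, 135, 135, 135, 135, 135, 135, 135, 135, 135, 135, 134, 114, 92, 89, 89, 90, 90, 89, 90, 90, 89, 90, 90, 90, 90, 90, 89, 89, 89, 89, 90, 93, 84, 64, 55, 55, 55, 55, 55, 55, 54, 55, 55, 55, 54, 54, 54, 54, 54, 54, 54, 57, 64, 53, 33, 31, 31, 32, 32, 30, 30, 31, 30, 30, 30, 30, 30, 30, 30, 29, 29, 56, 106, 128, 129, 128, 128, 127, 128, 127, 128, 128, 128, 128, 128, 127, 128, 128, 127]
```

```bash
python3 - <<'E'
from h import *
import pickle
c=pickle.load(open("w1.pkl","rb"))
v=[102.3,84.4,63.6,42.2,20.3];x=np.array([-24,-4,16,36,56])/1e3
u=316.2
P=np.array([ray(c,u,k,.01) for k in v]);f=np.polyfit(x,P[:,:2],1);print(f,np.linalg.norm(f[0]),np.arctan2(f[0][1],f[0][0]))
d=f[0]/np.linalg.norm(f[0]);o=P[:,:2].mean(0)-d*x.mean()
print("org",o,"head",o-.092*d,"black",o-.014*d,"white",o+.086*d)
print("head top seen",ray(c,316.4,195.7,.146), proj(c,[*(o-.092*d),.146]))
E
```

```text
[[ 0.39189694  0.92293979]
 [ 0.45649103 -0.31009558]] 1.0026968992055718 1.1692492022835372
org [ 0.45650789 -0.31005587] head [ 0.42055035 -0.39473795] black [ 0.45103609 -0.32294227] white [ 0.49012038 -0.23089653]
head top seen [ 0.42201065 -0.39105518  0.146     ] [[316.52558083 200.7440885 ]]
```

Call:
{"name": "play_rows", "arguments": {"rows": [[100,[0.13,-0.006,0],[0,0,0]],[100,[0.26,-0.006,0],[0,0,0]],[100,[0.39,-0.006,0],[0,0,0]],[100,[0.47,-0.006,0],[0,0,0]],[100,[0.505,-0.006,0],[0,0,0]],[100,[0.505,-0.006,0],[0,0,0]],[30,[0.505,-0.006,0],[0,0,0]],[20,[0.505,-0.006,0],[0,0,0]],[0,[0.505,-0.006,0],[0,0,0]],[0,[0.505,-0.006,0],[0,0,0]]], "force": 28}}

```text
time: 1.83
eef_pos: [0.4213, -0.3962, 0.0971]
tcp_rot: [0.141, 0.692, -0.143, 0.694]
contact_force: [0.6, -0.1, 0.9]
opening: 0.457
```

Call:
{"name": "play_rows", "arguments": {"rows": [[0,[0,0,0],[0,0,0]],[0,[0,0,0],[0,0,0]],[0,[0,0,0],[0,0,0]],[0,[0,0,0],[0,0,0]],[0,[0,0,0],[0,0,0]],[0,[0,0,0],[0,0,0]]], "force": 28}}

```text
time: 2.33
eef_pos: [0.4211, -0.3958, 0.0968]
tcp_rot: [0.141, 0.692, -0.142, 0.693]
contact_force: [-1.1, -0.6, 6.4]
opening: 0.352
```

Call:
{"name": "play_rows", "arguments": {"rows": [[0,[-0.04,0,0],[0,0,0]],[0,[-0.09,0,0],[0,0,0]],[0,[-0.14,0,0],[0,0,0]],[0,[-0.19,0,0],[0,0,0]],[0,[-0.2,0,0],[0,0,0]],[0,[-0.2,0,0],[0,0,0]],[0,[-0.2,0,0],[0,0,0]]]}}

```text
time: 2.92
eef_pos: [0.4201, -0.3944, 0.1541]
tcp_rot: [0.142, 0.693, -0.141, 0.692]
contact_force: [0.0, 0.2, -1.8]
opening: 0.35
```

```bash
python3 - <<'E'
from h import *
s=ctrl.get_state();print(s["time"],s["eef_pos"],R.from_quat(s["tcp_rot"]).as_matrix().round(4).tolist(),s["contact_force"],s["opening"])
w=cams.read_camera("wrist")["color"][:,:,::-1];c=cams.read_camera("side")
cr=cv2.resize(c["color"][110:220,300:400,::-1],None,fx=4,fy=4,interpolation=cv2.INTER_CUBIC)
w=cv2.resize(w[0:340,160:500],(440,440))
cv2.imwrite("pics/s2.png",np.hstack([w,cr[:440]]))
E
```

```text
2.9167 [ 0.42014032 -0.39438347  0.15410863] [[-0.0007, 0.3923, 0.9198], [0.001, 0.9198, -0.3923], [-1.0, 0.0006, -0.001]] [ 0.03679711  0.16923901 -1.82859127] 0.3499975570515125
```

View pics/s2.png

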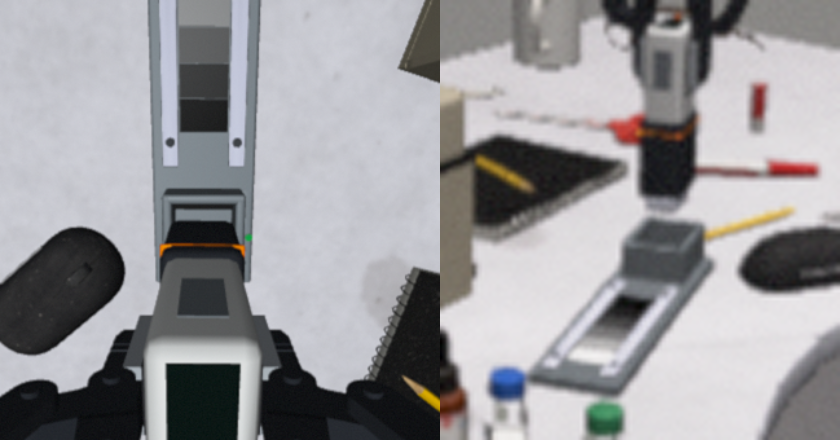

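Head is held upright and clear of the well. Moving over the black step, then down to just above it.

Call:
{"name": "play_rows", "arguments": {"rows": [[0,[0,0.07,0],[0,0,0]],[0,[0,0.15,0],[0,0,0]],[0,[0,0.23,0],[0,0,0]],[0,[0,0.257,0.001],[0,0,0]],[0,[0,0.257,0.001],[0,0,0]],[0,[0.05,0.257,0.001],[0,0,0]],[0,[0.1,0.257,0.001],[0,0,0]],[0,[0.13,0.257,0.001],[0,0,0]],[0,[0.13,0.257,0.001],[0,0,0]],[0,[0.13,0.257,0.001],[0,0,0]]]}}

```text
time: 3.85
eef_pos: [0.4503, -0.3244, 0.115]
tcp_rot: [0.142, 0.693, -0.142, 0.692]
contact_force: [-0.1, -0.4, -2.1]
opening: 0.347
```

```bash
python3 - <<'E'
from h import *
s=ctrl.get_state();M=R.from_quat(s["tcp_rot"]).as_matrix();print(s["time"],s["eef_pos"],M.round(4).tolist(),s["contact_force"])
t=np.array([.4510,-.3229,.104])-s["eef_pos"];print((M.T@t)/.3)
c=cams.read_camera("wrist");cv2.imwrite("pics/w3.png",c["color"][:,:,::-1][0:330,200:440].repeat(2,0).repeat(2,1)[:600])
P=proj(c,[[.4510,-.3229,.01],[.4901,-.2309,.01]]);print(P,(P-[200,0])*2)
E
```

```text
3.85 [ 0.45033246 -0.32438747  0.11498231] [[-0.0015, 0.3931, 0.9195], [0.0012, 0.9195, -0.3931], [-1.0, 0.0005, -0.0018]] [-0.14074396 -0.36097269 -2.09716047]
[0.03661041 0.00541392 0.00016397]
[[317.02100936 193.67571007]
 [316.71591383  51.77727706]] [[234.04201871 387.35142013]
 [233.43182766 103.55455413]]
```

View pics/w3.png

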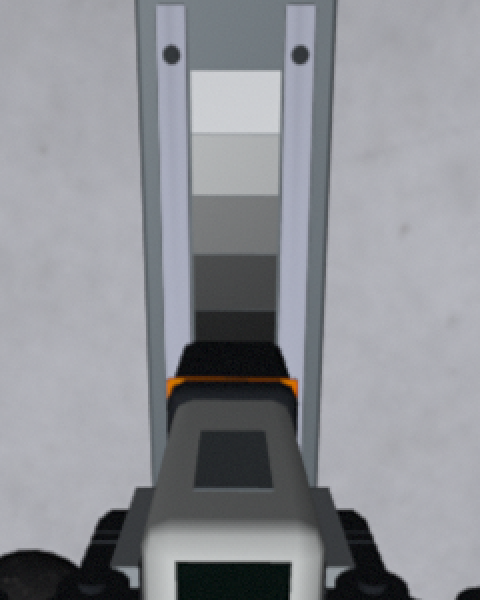

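Call:
{"name": "play_rows", "arguments": {"rows": [[0,[0.015,0.004,0],[0,0,0]],[0,[0.03,0.004,0],[0,0,0]],[0,[0.036,0.004,0],[0,0,0]],[0,[0.036,0.004,0],[0,0,0]],[0,[0.036,0.004,0],[0,0,0]]]}}

```text
time: 4.32
eef_pos: [0.4514, -0.3229, 0.1049]
tcp_rot: [0.142, 0.693, -0.142, 0.693]
contact_force: [0.1, 0.3, -2.3]
opening: 0.347
```

Call:
{"name": "play_rows", "arguments": {"rows": [[0,[0.005,0,0],[0,0,0]],[0,[0.008,0,0],[0,0,0]],[0,[0.008,0,0],[0,0,0]],[0,[0.008,0,0],[0,0,0]]]}}

```text
time: 4.65
eef_pos: [0.4516, -0.3232, 0.1029]
tcp_rot: [0.142, 0.693, -0.142, 0.693]
contact_force: [-0.0, 0.2, -1.6]
opening: 0.345
```

Call:
{"name": "play_rows", "arguments": {"rows": [[0,[0.004,0,0],[0,0,0]],[0,[0.008,0,0],[0,0,0]],[0,[0.008,0,0],[0,0,0]],[0,[0.008,0,0],[0,0,0]],[0,[0.008,0,0],[0,0,0]]]}}

```text
time: 5.07
eef_pos: [0.4516, -0.3232, 0.1005]
tcp_rot: [0.142, 0.693, -0.142, 0.693]
contact_force: [-0.5, 0.1, 0.7]
opening: 0.346
```

Call:
{"name": "play_rows", "arguments": {"rows": [[0,[0.003,0,0],[0,0,0]],[0,[0.003,0,0],[0,0,0]],[0,[0.003,0,0],[0,0,0]],[0,[0.003,0,0],[0,0,0]]]}}

```text
time: 5.4
eef_pos: [0.4516, -0.3232, 0.0995]
tcp_rot: [0.142, 0.693, -0.142, 0.693]
contact_force: [0.7, 0.3, 0.8]
opening: 0.345
```

```bash
python3 - <<'E'
from h import *
s=ctrl.get_state();M=R.from_quat(s["tcp_rot"]).as_matrix();print(s["time"],s["eef_pos"],M.round(4).tolist(),s["contact_force"],s["wrist_torque"])
E
```

```text
5.4 [ 0.45164242 -0.32317415  0.09952381] [[0.0004, 0.3925, 0.9198], [-0.0004, 0.9198, -0.3925], [-1.0, -0.0002, 0.0005]] [0.68092589 0.29295924 0.82914341] [ 0.04652671 -0.00252277 -0.00975702]
```

Call:
{"name": "play_rows", "arguments": {"rows": [[0,[0,0.007,0],[0,0,0]],[0,[0,0.013,0],[0,0,0]],[0,[0,0.02,0],[0,0,0]],[0,[0,0.027,0],[0,0,0]],[0,[0,0.033,0],[0,0,0]],[0,[0,0.04,0],[0,0,0]],[0,[0,0.047,0],[0,0,0]],[0,[0,0.053,0],[0,0,0]],[0,[0,0.06,0],[0,0,0]],[0,[0,0.066,0],[0,0,0]]]}}

```text
time: 6.23
eef_pos: [0.4593, -0.3046, 0.0993]
tcp_rot: [0.142, 0.693, -0.142, 0.693]
contact_force: [-1.2, -1.4, 0.7]
opening: 0.348
```

Call:
{"name": "play_rows", "arguments": {"rows": [[0,[0,0.007,0],[0,0,0]],[0,[0,0.013,0],[0,0,0]],[0,[0,0.02,0],[0,0,0]],[0,[0,0.027,0],[0,0,0]],[0,[0,0.033,0],[0,0,0]],[0,[0,0.04,0.001],[0,0,0]],[0,[0,0.047,0.001],[0,0,0]],[0,[0,0.053,0.001],[0,0,0]],[0,[0,0.06,0.001],[0,0,0]],[0,[0,0.066,0.001],[0,0,0]]]}}

```text
time: 7.07
eef_pos: [0.4674, -0.2865, 0.0993]
tcp_rot: [0.142, 0.693, -0.142, 0.693]
contact_force: [-1.3, -1.3, 1.0]
opening: 0.35
```

Call:
{"name": "play_rows", "arguments": {"rows": [[0,[0,0.007,0],[0,0,0]],[0,[0,0.013,0],[0,0,0]],[0,[0,0.02,0],[0,0,0]],[0,[0,0.027,0],[0,0,0]],[0,[0,0.033,0],[0,0,0]],[0,[0,0.04,0],[0,0,0]],[0,[0,0.047,0],[0,0,0]],[0,[0,0.053,0],[0,0,0]],[0,[0,0.06,0],[0,0,0]],[0,[0,0.066,0],[0,0,0]]]}}

```text
time: 7.9
eef_pos: [0.4752, -0.2683, 0.0994]
tcp_rot: [0.142, 0.693, -0.142, 0.693]
contact_force: [-0.5, -0.7, 0.2]
opening: 0.352
```

Call:
{"name": "play_rows", "arguments": {"rows": [[0,[0,0.007,0],[0,0,0]],[0,[0,0.013,0],[0,0,0]],[0,[0,0.02,0],[0,0,0]],[0,[0,0.027,0],[0,0,0]],[0,[0,0.033,0],[0,0,0]],[0,[0,0.04,0.001],[0,0,0]],[0,[0,0.047,0.001],[0,0,0]],[0,[0,0.053,0.001],[0,0,0]],[0,[0,0.06,0.001],[0,0,0]],[0,[0,0.066,0.001],[0,0,0]]]}}

```text
time: 8.73
eef_pos: [0.4832, -0.2502, 0.0993]
tcp_rot: [0.142, 0.693, -0.142, 0.693]
contact_force: [-0.6, -1.5, 0.9]
opening: 0.348
```

Call:
{"name": "play_rows", "arguments": {"rows": [[0,[0,0.007,0],[0,0,0]],[0,[0,0.013,0],[0,0,0]],[0,[0,0.02,0],[0,0,0]],[0,[0,0.027,0],[0,0,0]],[0,[0,0.033,0],[0,0,0]],[0,[0,0.04,0],[0,0,0]],[0,[0,0.047,0],[0,0,0]],[0,[0,0.053,0],[0,0,0]],[0,[0,0.06,0],[0,0,0]],[0,[0,0.066,0],[0,0,0]]]}}

```text
time: 9.57
eef_pos: [0.491, -0.232, 0.0993]
tcp_rot: [0.142, 0.693, -0.142, 0.693]
contact_force: [-0.6, 0.1, 0.6]
opening: 0.35
```

Call:
{"name": "play_rows", "arguments": {"rows": [[0,[0,0,0],[0,0,0]],[0,[0,0,0],[0,0,0]],[0,[0,0,0],[0,0,0]],[0,[0,0,0],[0,0,0]]]}}

```text
time: 9.9
eef_pos: [0.491, -0.232, 0.0993]
tcp_rot: [0.142, 0.693, -0.141, 0.693]
contact_force: [0.4, 1.0, 1.0]
opening: 0.348
```

```bash
python3 - <<'E'
from h import *
s=ctrl.get_state();M=R.from_quat(s["tcp_rot"]).as_matrix();print(s["time"],s["eef_pos"],M.round(4).tolist(),s["contact_force"],s["wrist_torque"])
d=np.array([.3919,.9229]);print("tip x rel mid (est)",(s["eef_pos"][:2]-[.4706,-.2769])@d+.001)
c=cams.read_camera("wrist");w=c["color"][:,:,::-1][0:300,200:440].repeat(2,0).repeat(2,1)
c=cams.read_camera("side");cr=cv2.resize(c["color"][120:240,290:390,::-1],(500,600),interpolation=cv2.INTER_CUBIC)
cv2.imwrite("pics/w4.png",np.hstack([w,cr])[:, :800])
E
```

```text
9.9 [ 0.49097953 -0.23195317  0.09930034] [[0.0003, 0.3927, 0.9196], [0.0007, 0.9196, -0.3927], [-1.0, 0.0008, 0.0]] [0.35114024 1.01125194 1.02630828] [ 0.05863252 -0.08175089  0.05738257]
tip x rel mid (est) 0.05046816352691494
```

View pics/w4.png

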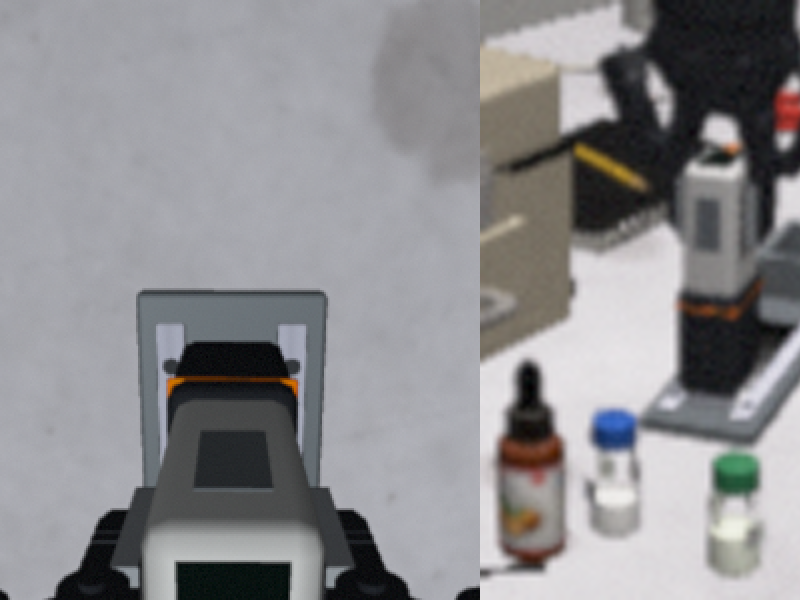

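The stroke is finished: the nose is on the white step, with about 3 N of spring force throughout. Lifting, then carrying the head over the bottles.

Call:
{"name": "play_rows", "arguments": {"rows": [[0,[-0.04,0,0],[0,0,0]],[0,[-0.12,0,0],[0,0,0]],[0,[-0.22,0,0],[0,0,0]],[0,[-0.32,0,0],[0,0,0]],[0,[-0.42,0,0],[0,0,0]],[0,[-0.52,0,0],[0,0,0]],[0,[-0.57,0,0],[0,0,0]],[0,[-0.57,0,0],[0,0,0]]]}}

```text
time: 10.67
eef_pos: [0.4923, -0.2333, 0.2758]
tcp_rot: [0.14, 0.69, -0.143, 0.696]
contact_force: [1.1, -0.4, -2.3]
opening: 0.348
```

Call:
{"name": "play_rows", "arguments": {"rows": [[0,[0,0.06,-0.016],[0.02,0,0]],[0,[0,0.13,-0.034],[0.05,0,0]],[0,[0,0.2,-0.052],[0.08,0,0]],[0,[0,0.27,-0.07],[0.11,0,0]],[0,[0,0.34,-0.09],[0.14,0,0]],[0,[0,0.41,-0.108],[0.17,0,0]],[0,[0,0.48,-0.125],[0.2,0,0]],[0,[0,0.55,-0.144],[0.23,0,0]],[0,[0,0.62,-0.162],[0.27,0,0]],[0,[0,0.69,-0.18],[0.31,0,0]]]}}

```text
time: 11.5
eef_pos: [0.5212, -0.0193, 0.268]
tcp_rot: [0.305, 0.639, -0.306, 0.636]
contact_force: [0.6, -1.1, -2.5]
opening: 0.348
```

```bash
python3 - <<'E'
from h import *
s=ctrl.get_state();print(s["time"],s["eef_pos"],s["contact_force"],s["opening"],s["qpos"])
print(rel([.5534,.1904,.27],down(.16-np.pi/2)))
E
```

```text
11.5 [ 0.5212019  -0.01928823  0.26801286] [ 0.63980806 -1.13412584 -2.46783528] 0.34808311518057466 [-2.31681561e-01 -8.12860738e-02  1.90741460e+00  1.08552823e-05
  1.31972070e+00  6.61776020e-01]
(array([-0.0064,  0.5217, -0.4774]), array([ 0.3293, -0.0017,  0.0022]))
```

Call:
{"name": "play_rows", "arguments": {"rows": [[0,[0,0.03,-0.06],[0.033,0,0]],[0,[0,0.065,-0.12],[0.066,0,0]],[0,[0,0.1,-0.18],[0.1,0,0]],[0,[0,0.13,-0.24],[0.133,0,0]],[0,[0,0.165,-0.3],[0.166,0,0]],[0,[0,0.195,-0.36],[0.2,0,0]],[0,[0,0.23,-0.42],[0.233,0,0]],[0,[0,0.26,-0.48],[0.266,0,0]],[0,[0,0.29,-0.54],[0.3,0,0]],[0,[0,0.32,-0.593],[0.329,0,0]]]}}

```text
time: 12.33
eef_pos: [0.4834, 0.1789, 0.268]
tcp_rot: [0.457, 0.54, -0.459, 0.538]
contact_force: [0.1, 0.4, -2.5]
opening: 0.349
```

Call:
{"name": "play_rows", "arguments": {"rows": [[0,[0,0,0],[0,0,0]],[0,[0,0,0],[0,0,0]],[0,[0,0,0],[0,0,0]]]}}

```text
time: 12.58
eef_pos: [0.4845, 0.1775, 0.269]
tcp_rot: [0.456, 0.54, -0.458, 0.539]
contact_force: [-0.0, -0.1, -3.5]
opening: 0.348
```

```bash
python3 - <<'E'
from h import *
import pickle
s=ctrl.get_state();print(s["time"],s["eef_pos"],R.from_quat(s["tcp_rot"]).as_matrix().round(4).tolist(),s["contact_force"])
c=cams.read_camera("wrist");pickle.dump(c,open("w5.pkl","wb"));cv2.imwrite("pics/w5.png",cv2.resize(c["color"][0:240,160:480,::-1],(800,600),interpolation=cv2.INTER_CUBIC))
P=proj(c,[[.5534,.1904,.02],[.568,.1208,.02]]);print(P,(P-[160,0])*2.5)
E
```

```text
12.5833 [0.48453001 0.17750798 0.26898674] [[-0.0024, 0.9865, 0.1638], [-0.001, 0.1638, -0.9865], [-1.0, -0.0025, 0.0006]] [-0.04955251 -0.09045045 -3.5125805 ]
[[314.20029317  97.56367353]
 [378.40746838  94.66049703]] [[385.50073292 243.90918381]
 [546.01867095 236.65124258]]
```

View pics/w5.png

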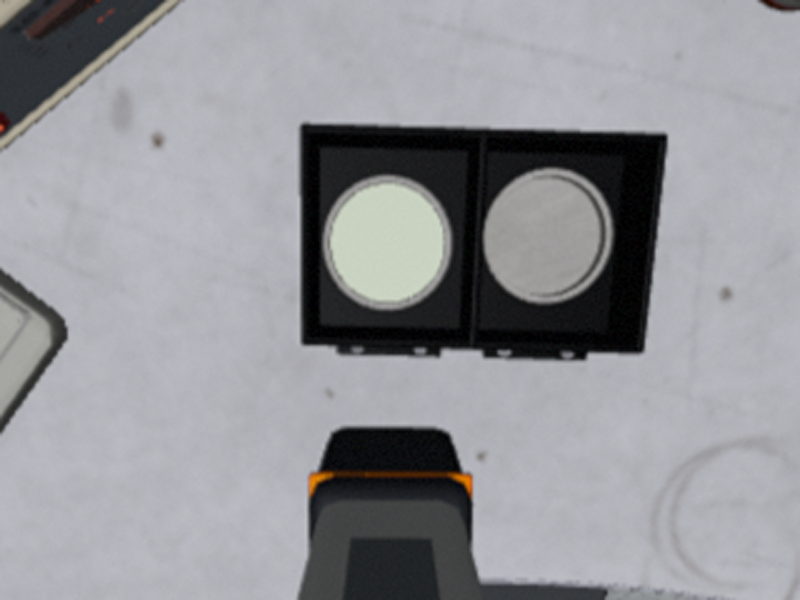

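The sample dish's rim is at crop pixel (388,242) and the empty dish's at (548,235). The shade's top corners are at (303,124), (666,134), (643,352) and (302,344).

```bash
python3 - <<'E'
from h import *
import pickle
c=pickle.load(open("w5.pkl","rb"))
A=lambda X,Y,z:ray(c,160+(X+.5)/2.5-.5,(Y+.5)/2.5-.5,z)
s=A(388,242,.02);e=A(548,235,.02);q=s-e;print("dish",s,e,np.linalg.norm(q),np.arctan2(q[1],q[0])-np.pi/2)
K=[A(*p,.055) for p in((303,124),(666,134),(643,352),(302,344))]
for i,j,o in((1,0,np.pi/2),(2,3,np.pi/2),(3,0,0),(2,1,0)):
    q=K[j]-K[i];print(np.linalg.norm(q),np.arctan2(q[1],q[0])-o)
ctr=np.mean(K,0);print("shade ctr",ctr)
E
```

```text
dish [0.55464136 0.18981751 0.02      ] [0.569082   0.12048194 0.02      ] 0.07082340118393683 0.2053364731590117
0.14144838441178761 0.13815399830863773
0.14277819062125874 0.140059490352753
0.08477678765782566 0.12860125369457856
0.08450245516989768 0.1443042526845356
shade ctr [0.5605983  0.15369089 0.055     ]
```

```bash
python3 - <<'E'
from h import *
print(rel([.5550-.001,.1895,.2],down(.138-np.pi/2)))
E
```

```text
(array([ 0.2307,  0.2346, -0.0027]), array([0.0163, 0.0003, 0.0012]))
```

Call:
{"name": "play_rows", "arguments": {"rows": [[0,[0,0.05,0],[0.005,0,0]],[0,[0,0.12,-0.001],[0.01,0,0.001]],[0,[0,0.19,-0.003],[0.016,0,0.001]],[0,[0,0.235,-0.003],[0.016,0,0.001]],[0,[0.06,0.235,-0.003],[0.016,0,0.001]],[0,[0.13,0.235,-0.003],[0.016,0,0.001]],[0,[0.2,0.235,-0.003],[0.016,0,0.001]],[0,[0.23,0.235,-0.003],[0.016,0,0.001]],[0,[0.23,0.235,-0.003],[0.016,0,0.001]],[0,[0.23,0.235,-0.003],[0.016,0,0.001]]]}}

```text
time: 13.47
eef_pos: [0.5546, 0.1898, 0.2011]
tcp_rot: [0.465, 0.533, -0.464, 0.533]
contact_force: [-0.1, -0.0, -2.5]
opening: 0.352
```

Call:
{"name": "play_rows", "arguments": {"rows": [[0,[0,0,0],[0,0,0]],[0,[0,0,0],[0,0,0]]]}}

```text
time: 13.63
eef_pos: [0.5556, 0.1904, 0.2034]
tcp_rot: [0.466, 0.532, -0.463, 0.535]
contact_force: [-0.6, 0.2, -1.9]
opening: 0.345
```

```bash
python3 - <<'E'
from h import *
import pickle
s=ctrl.get_state();print(s["time"],s["eef_pos"],s["contact_force"],s["opening"])
print(rel([.5540,.1895,.124],down(.138-np.pi/2)))
for n in("side","top"):
    pickle.dump(cams.read_camera(n),open(n+"6.pkl","wb"))
a=pickle.load(open("side6.pkl","rb"));b=pickle.load(open("top6.pkl","rb"))
cv2.imwrite("pics/f6.png",np.hstack([cv2.resize(a["color"][190:340,240:390,::-1],(450,450)),cv2.resize(b["color"][140:240,170:250,::-1],(350,450))]))
E
```

```text
13.6333 [0.55563673 0.19042829 0.20339933] [-0.60438318  0.17330612 -1.94524363] 0.3454552980499991
(array([ 0.2646, -0.0072,  0.0023]), array([ 0.0003, -0.    , -0.0032]))
```

View pics/f6.png

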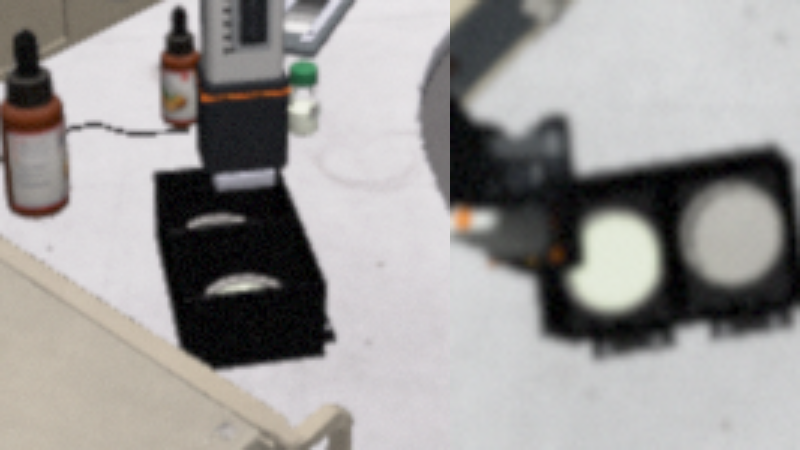

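Head is upright above the bay. Letting the arm settle before the descent.

Call:
{"name": "play_rows", "arguments": {"rows": [[0,[0,0,0],[0,0,0]],[0,[0,0,0],[0,0,0]],[0,[0,0,0],[0,0,0]],[0,[0,0,0],[0,0,0]],[0,[0,0,0],[0,0,0]],[0,[0,0,0],[0,0,0]]]}}

```text
time: 14.23
eef_pos: [0.5545, 0.1904, 0.2012]
tcp_rot: [0.465, 0.533, -0.464, 0.534]
contact_force: [-0.5, -0.2, -1.9]
opening: 0.347
```

```bash
python3 - <<'E'
from h import *
s=ctrl.get_state();print(s["time"],s["eef_pos"],s["contact_force"],s["dq"].round(4))
print(rel([.5540,.1895,.124],down(.138-np.pi/2)))
import pickle
b=pickle.load(open("side6.pkl","rb"));print(proj(b,[[.555,.1895,.110]]))
E
```

```text
14.2333 [0.55446909 0.19043876 0.20124891] [-0.52774463 -0.16154853 -1.85785622] [-0.0013  0.0023 -0.0002  0.0003  0.0013 -0.001 ]
(array([ 0.2575, -0.0023,  0.0029]), array([ 0.0004, -0.    , -0.0009]))
[[321.13026111 249.23197782]]
```

Call:
{"name": "play_rows", "arguments": {"rows": [[0,[0.03,-0.002,0.003],[0,0,0]],[0,[0.07,-0.002,0.003],[0,0,0]],[0,[0.11,-0.002,0.003],[0,0,0]],[0,[0.15,-0.002,0.003],[0,0,0]],[0,[0.18,-0.002,0.003],[0,0,0]],[0,[0.205,-0.002,0.003],[0,0,0]],[0,[0.225,-0.002,0.003],[0,0,0]],[0,[0.24,-0.002,0.003],[0,0,0]],[0,[0.25,-0.002,0.003],[0,0,0]],[0,[0.255,-0.002,0.003],[0,0,0]]]}}

```text
time: 15.07
eef_pos: [0.5542, 0.1895, 0.1246]
tcp_rot: [0.465, 0.533, -0.464, 0.534]
contact_force: [-0.3, -0.2, -2.3]
opening: 0.35
```

Call:
{"name": "play_rows", "arguments": {"rows": [[0,[0,0,0],[0,0,0]],[0,[0,0,0],[0,0,0]],[0,[0,0,0],[0,0,0]],[0,[0,0,0],[0,0,0]],[0,[0,0,0],[0,0,0]],[0,[0,0,0],[0,0,0]]]}}

```text
time: 15.57
eef_pos: [0.5543, 0.1895, 0.1251]
tcp_rot: [0.465, 0.533, -0.464, 0.534]
contact_force: [-0.7, 0.3, -2.1]
opening: 0.346
```

```bash
python3 - <<'E'
from h import *
s=ctrl.get_state();M=R.from_quat(s["tcp_rot"]).as_matrix();print(s["time"],s["eef_pos"],s["contact_force"],M.round(4).tolist(),s["dq"].round(4),s["opening"])
print("tip est",s["eef_pos"]+M[:,1]*.001+M[:,0]*.093, "dish .5546 .1898 rim .020")
a=cams.read_camera("side");b=cams.read_camera("wrist")
cv2.imwrite("pics/g7.png",np.hstack([cv2.resize(a["color"][170:330,260:380,::-1],(390,520)),cv2.resize(b["color"][80:400,200:440,::-1],(390,520))]))
E
```

```text
15.5667 [0.55428561 0.18947695 0.12507755] [-0.72738016  0.28265044 -2.1492857 ] [[0.002, 0.9904, 0.1382], [0.0003, 0.1382, -0.9904], [-1.0, 0.002, -0.0]] [-0.0008  0.002   0.0021  0.0002  0.0013 -0.0003] 0.34647505452674443
tip est [0.55545798 0.18964306 0.03207972] dish .5546 .1898 rim .020
```

View pics/g7.png

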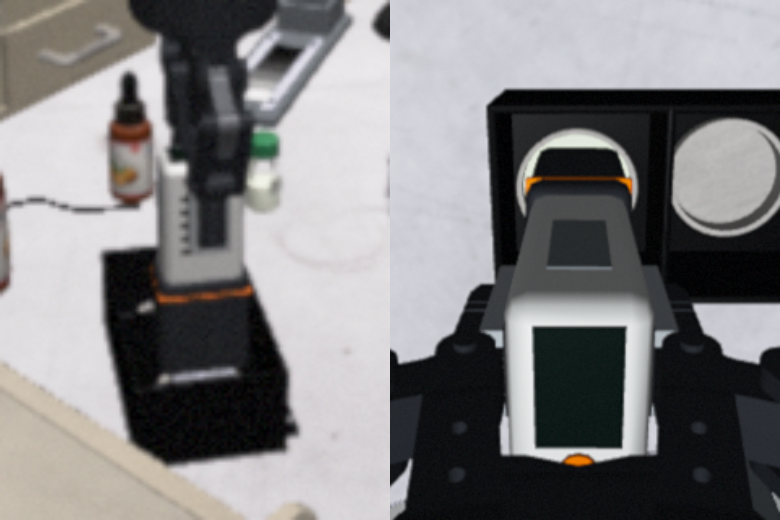

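The head is centred over the pale dish (dish at x≈576, head at x≈579 in the crop), square with the bay and clear of the walls. The nose is about 12 mm above the rim and there is no contact force. Handing in.

```bash
python3 -c "
from plant import ctrl
print(ctrl.sign_off())"
```

```text
the job is handed in; nothing more can be done
None
```

The job is done and handed in at 15.6 s; `sign_off` gives no verdict, so the result below is from my own checks.

- **Scan:** I lifted the head from its well and set the nose on the black step. It went to the white step in one stroke of about 100 mm at roughly 24 mm/s. The force readings, taken every 20 mm, put the push at about 2.3 to 3 N, or roughly 3 to 4 mm of nose travel. I had no direct reading of the nose joint.
- **Carry:** I took the head over the bottles with the nose about 175 mm above the desk. No contact showed in the force readings. In the last side view the small dropper and the green vial stand upright; the blue vial was out of view behind the arm.
- **Final hold:** The estimated nose tip is within about 1 mm of the sample dish's axis and about 12 mm above its rim. The head is within about 0.003 rad of upright and matches my measured shade angle of 0.138 rad. The force reads about -2.1 N, which is the head's weight, so nothing else is touching.

Two checks disagreed slightly. The line through the two dishes' centres gave 0.205 rad against 0.138 rad from the shade's edges, so I used the edges. The nose height rests on where the nose first touched the strip, good to about 2 mm.

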